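Make up two ignition kits at the spares counter

ROBOT

A 6-joint arm with a two-finger parallel gripper is mounted at the origin on the work surface. World frame = base frame: x ahead of the robot, y to its left, z up, the work surface at z = 0. Lengths are in m, angles in rad, forces in N, time in s.
With the tool pointing down it reaches from about 0.35 to 0.875 m from the base axis. Payload 4.2 kg.
Tool frame: the origin (TCP) lies at the very end of the fingers, on their centre line; the grasp point (between the pads) lies 19 mm behind it; x points along the fingers, z is the direction in which the jaws open and shut, and the axes are right-handed (so a half turn about x gives the same grasp; the last joint's range is limited). The gripper opens to 85 mm and grips with 20 to 120 N. Pads are 22 mm wide; open, the fingers measure 114 mm over their backs; the gripper's body (76 mm by 85 mm) begins 54 mm behind the grasp point. The pads swing forward as they close: fully open they stand 13 mm farther back than shut.
Start: joints at [1.6, 0.385, 0.008, 0, -1.194, -0.259], TCP at [0.142, 0.609, 0.231] pointing down, gripper open.
Joint ranges: [-3.14, 3.14], [-1.21, 2.06], [-1.07, 1.41], [-3.16, 2.05], [-2.99, -0.16], [-3.1, 3.1]. Speed limits (rad/s): [2.79, 2.79, 3.14, 3.14, 3.14, 3.14].

INTERFACE

Orientations are given as a unit quaternion [w, x, y, z].
In Python, from station import ctrl, optics, order gives the robot as it stands. The module is installed in compiled form; this text tells all that it offers.
- The arm moves only by the tool jog_arm, never from a script. Its argument "rows" is a list of rows, each a list of 5 numbers: the shift along the tool's x, y, z in m, then the turn about the tool's x in degrees, then the closure in counts, from 0 (fully open) to 255 (shut). In form: [[dx, dy, dz, twist, grip], ...]. A call has 1 to 8 rows; each row is the pose to reach, as a shift and turn from the pose measured when the call began, along the tool's axes at that moment; what a row does not reach only later rows make up. A row lasts 1/12 s, in which the tool goes at most 41.7 mm and 7.16 degrees, less where a joint would pass 70% of its speed; a pose out of reach is approached as far as the arm can. A call with a gripper value outside its range is refused whole. The fingers move at their own pace and stop on an object; the grip force is fixed at half the most. Time passes only in rows, so rows that repeat a pose let the fingers close. It gives the time, the measured TCP pose, the force and the opening at its end, in the units of the state.
- ctrl.read_state(): the state, without advancing time (a new reading comes with each control period).
- optics.get_image(name): name is "side" or "top"; returns the picture (480x640x3 uint8, blue, green, red); there is no depth.
- optics.camera_model(name): a dict with "fov_y" (degrees; the focal length in pixels is half the picture's height over the tangent of half this angle, whatever the lens; pixels are square), "cx", "cy" (the principal point, pixels), "R" (3x3) and "t" (3): a world point X has camera coordinates R X + t. Camera axes: x right, y down, z forward; pixel columns grow to the right and rows downward; lengths in m; the calibration is good to about 2 mm. A picture is of the moment at which its call begins. camera_model takes no time and is no camera call.
- order.finish_job(): hands the job in, once; it reports no verdict.
The state is a dict: "clock": time; "joints": joint angles; "qvel": joint speeds; "effort": joint torques, N m; "eef_pos": TCP position; "ee_rot": TCP orientation; "force": force on the tool from outside, world axes, zero at the start; "wrist_torque": the same for the moment, N m; "finger_gap": finger opening in m.
Only numpy, scipy, OpenCV 4.12 (cv2) and the standard library are available. Lean on these libraries where they do the work, as an engineer would, in place of code of your own. Each camera call takes 0.05 s, during which the arm holds its last target. There are 200 camera calls.

TASK

Make up two ignition repair kits from the loose parts in the middle of the bench: into the blue tray with three compartments go the large coil (lying along the long compartment) and the distributor cap and the finned module (each in one of the two squarish compartments, either one); into the blue tray with two compartments go the small coil (lying along the longer compartment) and the starter pinion (in the shorter one). Every part must end up flat on the floor of its compartment, wholly inside it, the same way up as it stands now, let go and at rest; lower the parts into place, do not drop them, and leave the round orange lamp, the headlamp and the carton where they are.

Things in the scene. Friction and masses are not known exactly. Their poses are not given: they have to be found in the camera images.
- coil_large: Large ignition coil, lying: aluminium can, diameter 50, 85 long along x, brown tower at its +x end; 115 mm long over all, 53 high, 0.45 kg. Can axis 28 mm above the underside; a flat 40 x 40 foot, 8 high, under its middle stops rolling. Origin: mid-length, underside of foot, z up; x within 20 deg of world +y at the start. Grasp the can across y (50 mm) near the middle.
- coil_small: Small ignition coil, lying: aluminium can, diameter 36, 58 long along x, brown tower at its +x end; 80 mm long over all, 39 high, 0.2 kg. Can axis 21 mm above the underside; a flat 30 x 30 foot under its middle stops rolling. Origin: mid-length, underside of foot, z up; x within 20 deg of world +y at the start. Grasp the can across y (36 mm) near the middle.
- cap: Brown distributor cap: round body 60 mm in diameter, 34 mm high below a bevel, with five short plug towers on top (55 mm high over all), 0.12 kg. Origin: centre of the underside, z up. Any yaw; grasp across the 60 mm body.
- module: Finned aluminium ignition module: 76 (x) by 52 (y) mm baseplate 5 mm thick, block 60 by 52 mm on it with six fins along x on top, 32 mm high over all, 0.18 kg. Origin: centre of the underside, z up. At the start its x axis points roughly to world +y. Grasp across y (52 mm).
- pinion: Starter pinion: dark steel drum 46 mm in diameter and 27 mm high, with a small bright gear (about 32 mm in diameter) on top, 42 mm high over all, 0.22 kg. Origin: centre of the underside, z up. Any yaw; grasp across the 46 mm drum.
- tray3: Blue tray with grey floor, three compartments, fixed: 204 (x) by 178 (y) mm, floor 4 thick, walls and dividers 4 thick with tops 14 above the bench. Long compartment 196 (x) by 78 (y) inside, centre x 0, y +46; two squarish ones 96 (x) by 88 (y) inside, centres x -50 and +50, y -41. Origin: centre of the underside, on the bench, z up; yaw within 20 deg.
- tray2: Blue tray with grey floor, two compartments in a row, fixed: 192 (x) by 74 (y) mm, floor 4 thick, walls and divider 4 thick with tops 14 above the bench. Longer compartment 110 (x) by 66 (y) inside, centre x -37, y 0; shorter one 70 (x) by 66 (y) inside, centre x +57, y 0. Origin: centre of the underside, on the bench, z up; yaw within 20 deg.
- lamp: Bystander among the parts: round orange indicator lamp on a black rubber base, 64 mm in diameter, 27 mm high. Origin: centre of the underside. Not needed: leave it.
- headlamp: Bystander beyond the parts: round headlamp lying lens up, 110 mm in diameter, 62 mm high. Origin: centre of the underside. Leave it.
- carton: Bystander beyond the parts: open cardboard carton of small brown pieces, 90 (x) by 120 (y) by 50 (z) mm. Origin: centre of the underside. Leave it.
Things that resemble listed ones, but are neither listed nor needed, are in the scene too. What is shaped like the pinion but yellow is not meant. What is shaped like the coil_large but red or yellow is not meant.

How it is judged:
By the outcome, as a careful person would: the job done as asked, in the order asked, and still so for the second after the job is handed in, with the robot touching nothing.
It also fails if it takes over 115 s, if anything falls off the work surface, if the arm or the gripper's body presses on something with over 40 N, if the wrist force passes 120 N, or if a joint passes its speed limit or range.

## Working session

There is one attempt and no reset: what is moved stays moved. The work goes in short steps, Python scripts to look and compute and a tool call to move; the robot and the scene stay as the last step left them, time stands still between calls to the robot, and variables do not carry over. Pictures are saved under pics/ and viewed, about 12 in all and at most 16, crops included, and the job is handed in when it is done.

Besides the shell and the picture viewer there is one more tool, called after ">>>" as name([rows], argument=value, ...), one row to a line, values as JSON. jog_arm: Moves the arm, as the interface text tells. Its arguments: {"type":"object","properties":{"rows":{"type":"array","items":{"type":"array","items":{"type":"number"}}}},"required":["rows"]}

```bash
mkdir -p pics
python3 - <<'E'
from station import ctrl, optics, order
import cv2
s=ctrl.read_state(); print(s['clock'],s['eef_pos'],s['ee_rot'],s['finger_gap'])
for n in('top','side'):
    cv2.imwrite(f'pics/{n}0.png',optics.get_image(n)); print(n,optics.camera_model(n))
E
```

```text
0.0 [0.14221184 0.60800271 0.23022365] [-0.43982117 -0.55348318 -0.43881873  0.55466371] 0.08539888701144052
top {'fov_y': 57.10119336851003, 'cx': 325.09078538013966, 'cy': 242.9658051133367, 'R': array([[ 0.00667939, -0.99993474,  0.00926804],
       [-0.99195275, -0.00779733, -0.12636831],
       [ 0.12643232, -0.00834939, -0.9919401 ]]), 't': array([-0.01700002,  0.55274959,  0.77090833])}
side {'fov_y': 45.34443168443504, 'cx': 329.7896494540115, 'cy': 237.62904406429573, 'R': array([[ 0.68050265, -0.73255318, -0.01679251],
       [-0.42373723, -0.37472579, -0.82463771],
       [ 0.59779838,  0.56828375, -0.56541194]]), 't': array([-0.37938623,  0.27682572,  0.72682353])}
```

View pics/top0.png

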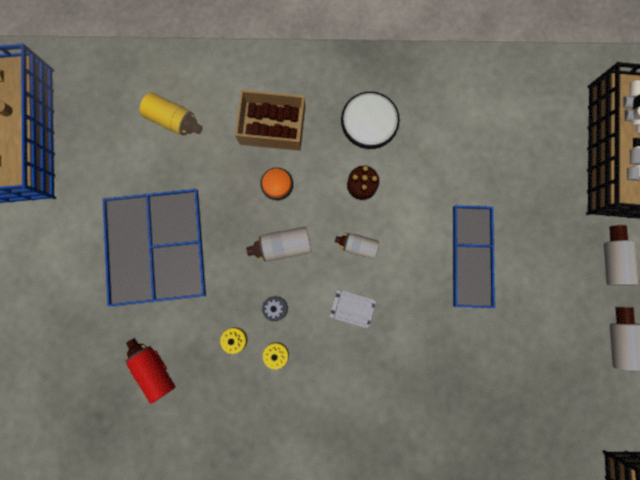

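View pics/side0.png

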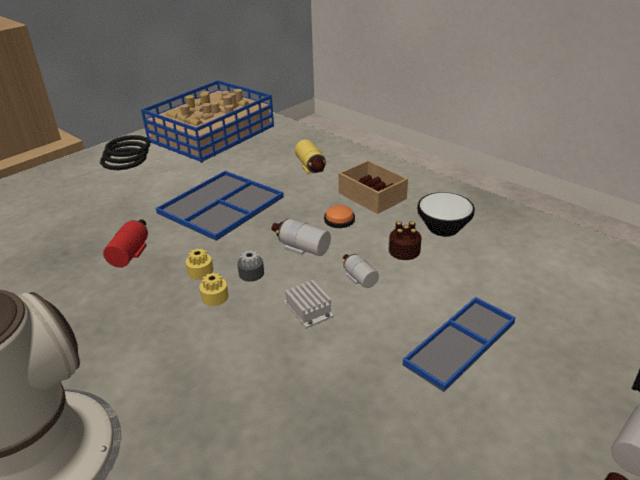

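Candidates in the top view:
- **Large coil:** grey at (280,245). Lookalikes are red (150,372), yellow (170,115) and the grey ones at the far right edge (620,255) and (625,340), which are not in the middle.
- **Small coil:** (358,244).
- **Pinion:** dark at (274,308). The yellow ones at (233,341) and (275,356) are not meant.
- **Cap:** (363,182).
- **Module:** (353,308).

Tray3 is on the left and tray2 on the right. Next I measure these.

```bash
cat > h.py <<'E'
import numpy as np, cv2
from scipy.spatial.transform import Rotation as Rn
from station import ctrl, optics, order
def cast(n,uv,z):
    m=optics.camera_model(n); f=240/np.tan(np.radians(m['fov_y']/2)); R,t=np.array(m['R']),np.array(m['t'])
    uv=np.atleast_2d(np.asarray(uv,float))
    d=np.c_[(uv[:,0]-m['cx'])/f,(uv[:,1]-m['cy'])/f,np.ones(len(uv))]@R; C=-R.T@t
    return (C+d*((z-C[2])/d[:,2])[:,None])[:,:2]
def mask(im,box,lo,hi):
    x0,y0,x1,y1=box; M=np.zeros(im.shape[:2],np.uint8)
    M[y0:y1,x0:x1]=cv2.inRange(cv2.cvtColor(im,cv2.COLOR_BGR2HSV),lo,hi)[y0:y1,x0:x1]
    return M
def big(M):
    c=max(cv2.findContours(M,cv2.RETR_EXTERNAL,cv2.CHAIN_APPROX_NONE)[0],key=cv2.contourArea); return c[:,0,:]
def rect(n,c,z):
    """min-area rect in world mm: centre, sides, angle of the long side (deg)"""
    (cx,cy),(w,h),a=cv2.minAreaRect((cast(n,c,z)*1000).astype(np.float32))
    if w<h: w,h,a=h,w,a+90
    return np.round([cx,cy,w,h,(a+90)%180-90],1)
def jog(x,y,z,jaw=None):
    """print shift and twist to world mm x,y,z with jaws along world angle jaw (deg, mod 180)"""
    s=ctrl.read_state(); q=s['ee_rot']; r=Rn.from_quat([q[1],q[2],q[3],q[0]]); A=r.as_matrix()
    d=r.inv().apply(np.array([x,y,z])/1000-s['eef_pos']); cur=np.degrees(np.arctan2(A[1,2],A[0,2]))
    tw=0 if jaw is None else -((jaw-cur+90)%180-90)   # tool x down: +twist turns jaws clockwise seen from above
    print('jog',np.round(d,3),'twist',round(tw,1),'| jaw now',round(cur,1),'x axis',np.round(A[:,0],3),'q6',np.round(s['joints'],2),'t',s['clock'])
E
python3 - <<'E'
from h import *
im=cv2.imread('pics/top0.png'); m=optics.camera_model('top'); print('C',np.round(-m['R'].T@m['t'],3))
vis=im.copy()
def go(name,box,lo,hi,z):
    M=mask(im,box,lo,hi); c=big(M); cv2.polylines(vis,[c],True,(0,255,0),1)
    print(name,rect('top',c,z),'px',c.mean(0).round())
    return c
go('tray3',(90,170,220,320),(100,120,60),(130,255,255),.012)
go('tray2',(440,190,510,320),(100,120,60),(130,255,255),.012)
bg=im[220:300,390:440].reshape(-1,3); print('bg max',bg.max(0))
go('coilL can',(258,215,325,275),(0,0,140),(179,60,255),.028)
go('coilL tower',(235,225,270,270),(0,90,15),(20,255,160),.028)
go('coilS can',(340,225,390,265),(0,0,140),(179,60,255),.021)
go('coilS tower',(325,225,355,260),(0,90,15),(20,255,160),.021)
go('cap',(335,155,390,210),(0,90,15),(20,255,160),.025)
go('module',(320,280,385,335),(0,0,140),(179,60,255),.02)
M=cv2.inRange(im[290:330,255:295],(0,0,0),(255,255,85)); P=np.zeros(im.shape[:2],np.uint8); P[290:330,255:295]=M
c=big(P); cv2.polylines(vis,[c],True,(0,255,0),1); print('pinion',rect('top',c,.02))
go('lamp',(250,160,300,205),(5,150,100),(20,255,255),.02)
go('y1',(215,325,250,360),(22,150,100),(35,255,255),.02); go('y2',(255,338,295,375),(22,150,100),(35,255,255),.02)
cv2.imwrite('pics/c1.png',cv2.resize(vis[145:345,225:395],None,fx=3,fy=3,interpolation=cv2.INTER_NEAREST))
jog(0,0,0,90)
E
```

```text
C [ 0.451 -0.006  0.835]
tray3 [547.2 309.2 203.6 179.3   6.6] px [152. 247.]
tray2 [ 534.2 -292.9  190.7   74.7   -1.7] px [473. 256.]
bg max [131 143 143]
coilL can [550.5  60.2  84.2  37.4 -79.4] px [285. 245.]
coilL tower [540.  118.1  36.5  24.   13.8] px [255. 249.]
coilS can [548.3 -81.1  55.6  25.6  73.3] px [361. 247.]
coilS tower [563.4 -41.4  24.5  17.4 -15.7] px [342. 239.]
cap [670.7 -83.8  62.1  56.7   0. ] px [362. 182.]
module [434.9 -63.5  74.7  53.5  73.8] px [350. 308.]
pinion [434.   78.   44.7  44.  -44.3]
lamp [669.6  80.6  56.4  53.    1. ] px [276. 182.]
y1 [375.8 153.   45.   43.6 -44.2] px [233. 340.]
y2 [3.498e+02 7.580e+01 4.400e+01 4.330e+01 3.000e-01] px [275. 356.]
jog [0.232 0.    0.624] twist -13.2 | jaw now -103.2 x axis [-0.    -0.002 -1.   ] q6 [ 1.6   0.39  0.01 -0.   -1.19 -0.26] t 0.1
```

View pics/c1.png

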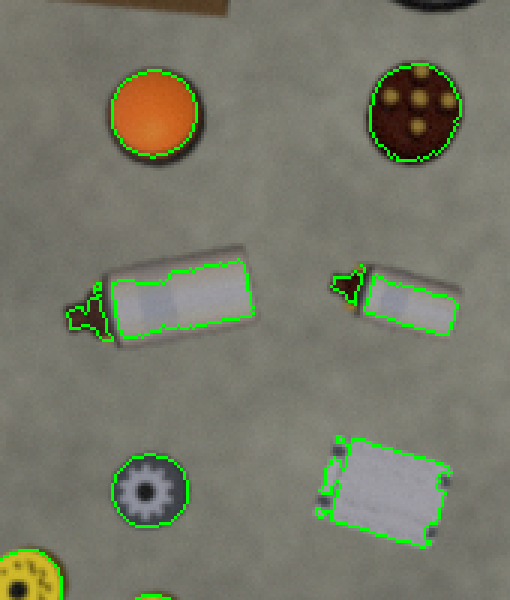

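The crop shows the grey large coil at (285,244), the small coil at (362,245), the dark pinion, brown cap and grey module as described. Measured sizes match those given (tray3 204x179, tray2 191x75, module 75x53.5, pinion 44). The can masks lose their shaded edge, so I shift those centres by about 2 mm.

```bash
python3 -c "
from h import *
jog(551,66,130,10.6)"
```

```text
jog [0.101 0.522 0.434] twist 66.2 | jaw now -103.2 x axis [-0.    -0.002 -1.   ] q6 [ 1.6   0.39  0.01 -0.   -1.19 -0.26] t 0.1
```

>>> jog_arm([
  [0, 0.261, 0.217, 50, 0],
  [0, 0.261, 0.217, 50, 0],
  [0, 0.261, 0.217, 50, 0],
  [0, 0.261, 0.217, 50, 0],
  [0.0, 0.4, 0.33, 66, 0],
  [0.05, 0.522, 0.434, 66, 0],
  [0.05, 0.522, 0.434, 66, 0],
  [0.05, 0.522, 0.434, 66, 0],
])

```text
clock: 0.77
eef_pos: [0.3434, 0.3412, 0.2177]
ee_rot: [-0.119, -0.697, -0.117, 0.697]
force: [0.4, 0.9, 0.5]
finger_gap: 0.0854
```

```bash
python3 -c "
from h import *
jog(551,66,100,10.6)"
```

```text
jog [ 0.118  0.328 -0.106] twist 8.6 | jaw now -160.8 x axis [-0.    -0.002 -1.   ] q6 [ 1.12  0.16 -0.35  0.   -1.07 -0.78] t 0.7667
```

>>> jog_arm([
  [0.0, 0.15, -0.05, 8.6, 0],
  [0.03, 0.328, -0.106, 8.6, 0],
  [0.05, 0.328, -0.106, 8.6, 0],
  [0.08, 0.328, -0.106, 8.6, 0],
  [0.118, 0.328, -0.106, 8.6, 0],
  [0.118, 0.328, -0.106, 8.6, 0],
  [0.118, 0.328, -0.106, 8.6, 0],
  [0.118, 0.328, -0.106, 8.6, 0],
])

```text
clock: 1.43
eef_pos: [0.5311, 0.092, 0.1169]
ee_rot: [-0.066, -0.704, -0.065, 0.704]
force: [1.6, 0.7, -0.4]
finger_gap: 0.0856
```

```bash
python3 -c "
from h import *
jog(551,66,8,10.6)"
```

```text
jog [ 0.109  0.029 -0.015] twist 0.0 | jaw now -169.4 x axis [-0.001 -0.002 -1.   ] q6 [ 0.47  0.35 -0.36  0.   -0.86 -0.29] t 1.4333
```

>>> jog_arm([
  [0.0, 0.029, -0.015, 0, 0],
  [0.03, 0.029, -0.015, 0, 0],
  [0.06, 0.029, -0.015, 0, 0],
  [0.09, 0.029, -0.015, 0, 0],
  [0.109, 0.029, -0.015, 0, 0],
  [0.109, 0.029, -0.015, 0, 0],
  [0.109, 0.029, -0.015, 0, 0],
  [0.109, 0.029, -0.015, 0, 0],
])

```text
clock: 2.1
eef_pos: [0.5521, 0.0665, 0.009]
ee_rot: [0.066, 0.704, 0.065, -0.704]
force: [0.3, -0.1, 0.8]
finger_gap: 0.0854
```

```bash
python3 -c "
from h import *
jog(551,66,8,10.6)
cv2.imwrite('pics/s1.png',optics.get_image('side')[150:350,170:470].repeat(2,0).repeat(2,1))"
```

```text
jog [0.001 0.    0.001] twist 0.0 | jaw now -169.4 x axis [ 0.001 -0.001 -1.   ] q6 [ 0.41  0.53 -0.42  0.   -0.62 -0.23] t 2.1
```

View pics/s1.png

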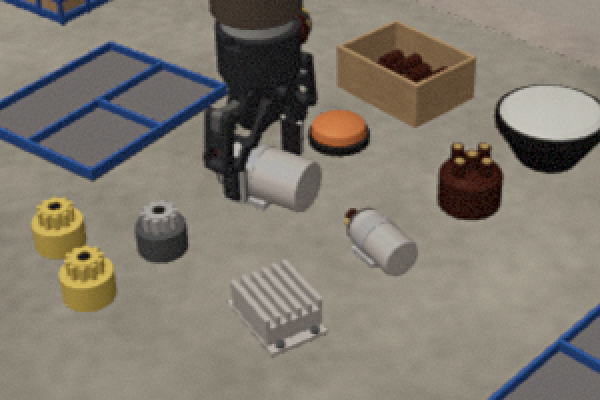

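The side view shows the fingers straddling the large coil at about (265,170) in the crop, clear of the lamp. Closing.

>>> jog_arm([
  [0, 0, 0, 0, 255],
  [0, 0, 0, 0, 255],
  [0, 0, 0, 0, 255],
  [0, 0, 0, 0, 255],
  [0, 0, 0, 0, 255],
  [0, 0, 0, 0, 255],
  [0, 0, 0, 0, 255],
  [0, 0, 0, 0, 255],
])

```text
clock: 2.82
eef_pos: [0.5522, 0.0667, 0.0108]
ee_rot: [0.066, 0.705, 0.065, -0.703]
force: [-2.4, -0.7, 6.6]
finger_gap: 0.0486
```

>>> jog_arm([
  [-0.01, 0, 0, 0, 255],
  [-0.03, 0, 0, 0, 255],
  [-0.06, 0, 0, 0, 255],
  [-0.09, 0, 0, 0, 255],
  [-0.1, 0, 0, 0, 255],
  [-0.1, 0, 0, 0, 255],
])

```text
clock: 3.32
eef_pos: [0.5535, 0.0674, 0.1137]
ee_rot: [0.065, 0.707, 0.066, -0.701]
force: [0.4, 0.4, -5.4]
finger_gap: 0.0485
```

```bash
python3 -c "
from h import *
jog(532,354,120,-83.4)"
```

```text
jog [-0.006 -0.286 -0.032] twist -85.9 | jaw now -169.3 x axis [ 0.009  0.002 -1.   ] q6 [ 0.41  0.38 -0.32  0.   -0.86 -0.23] t 3.3167
```

```bash
python3 -c "
from h import *
jog(552,356,100,-83.4)"
```

```text
jog [ 0.014 -0.284 -0.052] twist -85.9 | jaw now -169.3 x axis [ 0.009  0.002 -1.   ] q6 [ 0.41  0.38 -0.32  0.   -0.86 -0.23] t 3.3167
```

>>> jog_arm([
  [0, -0.04, -0.005, -7, 255],
  [0, -0.08, -0.005, -14, 255],
  [0, -0.12, -0.008, -21, 255],
  [0, -0.16, -0.01, -28, 255],
  [0, -0.19, -0.01, -35, 255],
  [0, -0.22, -0.01, -42, 255],
  [0, -0.25, -0.012, -49, 255],
  [0, -0.27, -0.012, -56, 255],
])

```text
clock: 3.98
eef_pos: [0.5134, 0.3368, 0.1107]
ee_rot: [0.392, 0.591, 0.39, -0.588]
force: [0.7, 0.3, -5.7]
finger_gap: 0.0483
```

```bash
python3 -c "
from h import *
jog(552,356,60,-83.4)"
```

```text
jog [ 0.051  0.028 -0.033] twist -29.5 | jaw now -112.9 x axis [ 0.005 -0.    -1.   ] q6 [ 0.85  0.47 -0.18  0.01 -0.91  0.32] t 3.9833
```

>>> jog_arm([
  [0.01, 0.01, -0.01, -7, 255],
  [0.02, 0.02, -0.02, -14, 255],
  [0.035, 0.028, -0.033, -21, 255],
  [0.045, 0.028, -0.033, -28, 255],
  [0.051, 0.028, -0.033, -29.5, 255],
  [0.051, 0.028, -0.033, -29.5, 255],
  [0.051, 0.028, -0.033, -29.5, 255],
])

```text
clock: 4.57
eef_pos: [0.551, 0.355, 0.0569]
ee_rot: [0.529, 0.47, 0.526, -0.472]
force: [-0.1, 1.0, -5.3]
finger_gap: 0.0481
```

```bash
python3 -c "
from h import *
jog(552,356,15.5,-83.4)"
```

```text
jog [ 0.041  0.001 -0.001] twist -0.1 | jaw now -83.5 x axis [ 0.001 -0.004 -1.   ] q6 [ 0.82  0.59 -0.12  0.   -0.86  0.86] t 4.5667
```

>>> jog_arm([
  [0.01, 0.001, -0.001, 0, 255],
  [0.02, 0.001, -0.001, 0, 255],
  [0.028, 0.001, -0.001, 0, 255],
  [0.034, 0.001, -0.001, 0, 255],
  [0.037, 0.001, -0.001, 0, 255],
  [0.039, 0.001, -0.001, 0, 255],
  [0.039, 0.001, -0.001, 0, 255],
  [0.039, 0.001, -0.001, 0, 255],
])

```text
clock: 5.23
eef_pos: [0.5521, 0.3562, 0.0182]
ee_rot: [0.529, 0.47, 0.526, -0.471]
force: [1.5, 0.1, -5.5]
finger_gap: 0.0478
```

```bash
python3 -c "
from h import *
jog(552,356,15,-83.4)
a=optics.get_image('top')[180:320,90:250];b=optics.get_image('side')[150:260,130:340]
a=cv2.resize(a,None,fx=2.5,fy=2.5);b=cv2.resize(b,(400,int(110*400/210)));
cv2.imwrite('pics/p1.png',np.vstack([a,b]))"
```

```text
jog [ 0.003 -0.     0.   ] twist -0.1 | jaw now -83.5 x axis [ 0.001 -0.004 -1.   ] q6 [ 0.82  0.64 -0.14  0.   -0.79  0.86] t 5.2333
```

View pics/p1.png

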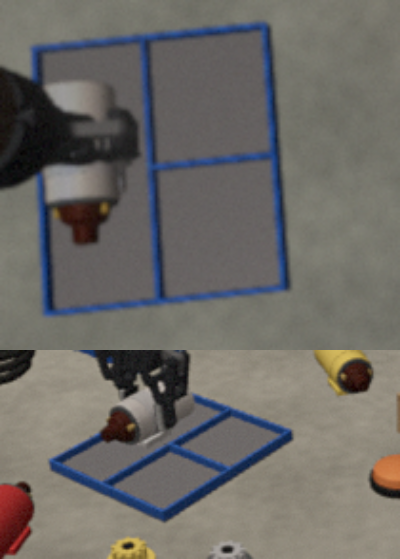

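The coil is over the long compartment, aligned with it, with clearance on all sides. Lowering the last few mm.

>>> jog_arm([
  [0.002, 0, 0, 0, 255],
  [0.003, 0, 0, 0, 255],
  [0.004, 0, 0, 0, 255],
  [0.004, 0, 0, 0, 255],
])

```text
clock: 5.67
eef_pos: [0.5524, 0.3564, 0.0151]
ee_rot: [0.529, 0.471, 0.526, -0.471]
force: [-1.2, -0.2, -2.3]
finger_gap: 0.0484
```

>>> jog_arm([
  [0.001, 0, 0, 0, 255],
  [0.001, 0, 0, 0, 255],
  [0.001, 0, 0, 0, 150],
  [0.001, 0, 0, 0, 60],
  [0.001, 0, 0, 0, 60],
  [0.0, 0, 0, 0, 30],
  [0, 0, 0, 0, 0],
  [0, 0, 0, 0, 0],
])

```text
clock: 6.33
eef_pos: [0.5527, 0.3567, 0.0152]
ee_rot: [0.529, 0.471, 0.526, -0.471]
force: [0.1, 0.2, 0.5]
finger_gap: 0.0852
```

>>> jog_arm([
  [-0.02, 0, 0, 0, 0],
  [-0.05, 0, 0, 0, 0],
  [-0.09, 0, 0, 0, 0],
  [-0.12, 0, 0, 0, 0],
  [-0.15, 0, 0, 0, 0],
  [-0.15, 0, 0, 0, 0],
])

```text
clock: 6.83
eef_pos: [0.5556, 0.3594, 0.1735]
ee_rot: [0.53, 0.476, 0.525, -0.465]
force: [0.4, 1.5, 1.1]
finger_gap: 0.0852
```

```bash
python3 -c "
from h import *
jog(671,-84,120,-45)
jog(671,-84,120,45)"
```

```text
jog [0.052 0.063 0.454] twist -38.4 | jaw now -83.4 x axis [ 0.015  0.006 -1.   ] q6 [ 0.82  0.48  0.01  0.01 -1.08  0.86] t 6.8333
jog [0.052 0.063 0.454] twist 51.6 | jaw now -83.4 x axis [ 0.015  0.006 -1.   ] q6 [ 0.82  0.48  0.01  0.01 -1.08  0.86] t 6.8333
```

>>> jog_arm([
  [0, 0.006, 0.041, -7, 0],
  [0, 0.012, 0.082, -14, 0],
  [0, 0.017, 0.124, -21, 0],
  [0, 0.023, 0.165, -28, 0],
  [0, 0.029, 0.206, -35, 0],
  [0, 0.034, 0.248, -38, 0],
  [0, 0.04, 0.289, -38, 0],
  [0, 0.046, 0.33, -38, 0],
])

```text
clock: 7.5
eef_pos: [0.6385, 0.0383, 0.1727]
ee_rot: [0.656, 0.277, 0.648, -0.269]
force: [0.5, 0.4, 0.1]
finger_gap: 0.0851
```

```bash
python3 -c "
from h import *
jog(671,-84,80,-45)"
```

```text
jog [ 0.092 -0.064  0.109] twist -0.4 | jaw now -45.4 x axis [ 0.015  0.006 -1.   ] q6 [ 0.31  0.45 -0.05 -0.   -1.06  2.04] t 7.5
```

>>> jog_arm([
  [0.0, -0.024, 0.04, 0, 0],
  [0.01, -0.048, 0.08, 0, 0],
  [0.03, -0.064, 0.109, 0, 0],
  [0.06, -0.064, 0.109, 0, 0],
  [0.092, -0.064, 0.109, 0, 0],
  [0.092, -0.064, 0.109, 0, 0],
  [0.092, -0.064, 0.109, 0, 0],
])

```text
clock: 8.08
eef_pos: [0.6698, -0.084, 0.0786]
ee_rot: [0.655, 0.276, 0.65, -0.269]
force: [-0.6, 0.2, 0.8]
finger_gap: 0.0853
```

```bash
python3 -c "
from h import *
jog(671,-84,8,-45)"
```

```text
jog [0.071 0.    0.001] twist -0.4 | jaw now -45.4 x axis [ 0.011  0.006 -1.   ] q6 [ 0.11  0.59 -0.05 -0.01 -0.92  2.24] t 8.0833
```

>>> jog_arm([
  [0.03, 0, 0.001, 0, 0],
  [0.055, 0, 0.001, 0, 0],
  [0.071, 0, 0.001, 0, 0],
  [0.071, 0, 0.001, 0, 0],
  [0.071, 0, 0.001, 0, 0],
])

```text
clock: 8.5
eef_pos: [0.6728, -0.0836, 0.0096]
ee_rot: [0.656, 0.276, 0.649, -0.269]
force: [0.4, 0.5, 0.5]
finger_gap: 0.0852
```

>>> jog_arm([
  [0, 0, 0, 0, 255],
  [0, 0, 0, 0, 255],
  [0, 0, 0, 0, 255],
  [0, 0, 0, 0, 255],
  [0, 0, 0, 0, 255],
  [0, 0, 0, 0, 255],
  [0, 0, 0, 0, 255],
])

```text
clock: 9.08
eef_pos: [0.6752, -0.0832, 0.0134]
ee_rot: [0.659, 0.276, 0.647, -0.267]
force: [-0.3, 1.1, 6.9]
finger_gap: 0.0575
```

>>> jog_arm([
  [-0.01, 0, 0, 0, 255],
  [-0.03, 0, 0, 0, 255],
  [-0.06, 0, 0, 0, 255],
  [-0.09, 0, 0, 0, 255],
  [-0.1, 0, 0, 0, 255],
  [-0.1, 0, 0, 0, 255],
])

```text
clock: 9.58
eef_pos: [0.6756, -0.0837, 0.1189]
ee_rot: [0.662, 0.277, 0.644, -0.266]
force: [-0.3, -0.1, -1.2]
finger_gap: 0.0581
```

```bash
python3 -c "
from h import *
jog(601.4,274,100,-38.4)
jog(502,262.5,100,-38.4)"
```

```text
jog [ 0.019  0.199 -0.306] twist -6.8 | jaw now -45.2 x axis [ 0.029  0.005 -1.   ] q6 [ 0.11  0.55 -0.01 -0.   -0.98  2.24] t 9.5833
jog [ 0.016  0.121 -0.368] twist -6.8 | jaw now -45.2 x axis [ 0.029  0.005 -1.   ] q6 [ 0.11  0.55 -0.01 -0.   -0.98  2.24] t 9.5833
```

>>> jog_arm([
  [0, 0.023, -0.034, -2, 255],
  [0, 0.045, -0.069, -4, 255],
  [0, 0.068, -0.104, -6.8, 255],
  [0, 0.09, -0.138, -6.8, 255],
  [0, 0.112, -0.173, -6.8, 255],
  [0, 0.135, -0.207, -6.8, 255],
  [0, 0.15, -0.23, -6.8, 255],
  [0, 0.16, -0.245, -6.8, 255],
])

```text
clock: 10.25
eef_pos: [0.6144, 0.2057, 0.117]
ee_rot: [0.676, 0.236, 0.66, -0.227]
force: [0.5, -0.6, -0.8]
finger_gap: 0.0578
```

```bash
python3 -c "
from h import *
jog(601.4,274,60,-38.4)"
```

```text
jog [ 0.057  0.044 -0.053] twist 0.2 | jaw now -38.2 x axis [ 0.027  0.005 -1.   ] q6 [ 0.58  0.5  -0.11  0.01 -0.93  1.89] t 10.25
```

>>> jog_arm([
  [0.01, 0.02, -0.025, 0, 255],
  [0.03, 0.035, -0.043, 0, 255],
  [0.045, 0.044, -0.053, 0, 255],
  [0.057, 0.044, -0.053, 0, 255],
  [0.057, 0.044, -0.053, 0, 255],
  [0.057, 0.044, -0.053, 0, 255],
  [0.057, 0.044, -0.053, 0, 255],
])

```text
clock: 10.83
eef_pos: [0.602, 0.2725, 0.0603]
ee_rot: [0.677, 0.236, 0.659, -0.227]
force: [-0.2, 0.4, -0.1]
finger_gap: 0.0579
```

```bash
python3 -c "
from h import *
jog(601.4,274,20,-38.4)"
```

```text
jog [ 0.04  -0.    -0.002] twist 0.1 | jaw now -38.3 x axis [ 0.027  0.005 -1.   ] q6 [ 0.68  0.59 -0.13  0.02 -0.83  1.79] t 10.8333
```

>>> jog_arm([
  [0.015, 0, -0.002, 0, 255],
  [0.028, 0, -0.002, 0, 255],
  [0.036, 0, -0.002, 0, 255],
  [0.04, 0, -0.002, 0, 255],
  [0.04, 0, -0.002, 0, 255],
  [0.041, 0, -0.002, 0, 255],
])

```text
clock: 11.33
eef_pos: [0.6023, 0.2739, 0.0201]
ee_rot: [0.677, 0.237, 0.659, -0.227]
force: [0.3, 0.4, -0.5]
finger_gap: 0.0576
```

```bash
python3 -c "
from h import *
a=optics.get_image('top')[180:320,90:250];b=optics.get_image('side')[150:260,130:340]
a=cv2.resize(a,None,fx=2.5,fy=2.5);b=cv2.resize(b,(400,int(110*400/210)));
cv2.imwrite('pics/p2.png',np.vstack([a,b]))"
```

```text
(no output)
```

View pics/p2.png

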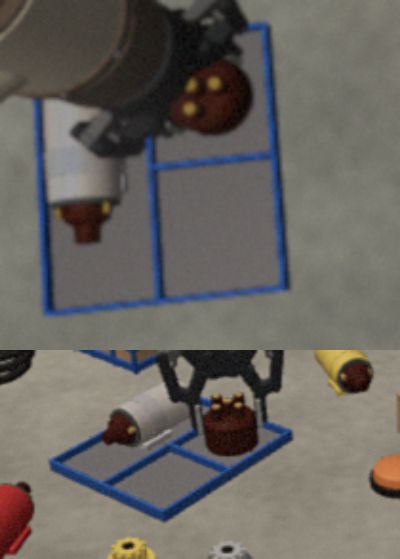

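The cap hangs over the far square compartment, well inside it at crop (211,95). Lowering.

>>> jog_arm([
  [0.002, 0, 0, 0, 255],
  [0.003, 0, 0, 0, 255],
  [0.0035, 0, 0, 0, 255],
  [0.0035, 0, 0, 0, 255],
  [0.0035, 0, 0, 0, 255],
])

```text
clock: 11.85
eef_pos: [0.6027, 0.2745, 0.0177]
ee_rot: [0.677, 0.237, 0.659, -0.226]
force: [-1.7, 0.1, 5.6]
finger_gap: 0.0578
```

>>> jog_arm([
  [0.0, 0, 0, 0, 150],
  [0.0, 0, 0, 0, 60],
  [0.0, 0, 0, 0, 40],
  [0, 0, 0, 0, 30],
  [0, 0, 0, 0, 20],
  [0, 0, 0, 0, 20],
])

```text
clock: 12.35
eef_pos: [0.6027, 0.2745, 0.0174]
ee_rot: [0.677, 0.237, 0.659, -0.226]
force: [0.1, 0.3, 0.0]
finger_gap: 0.0791
```

>>> jog_arm([
  [-0.02, 0, 0, 0, 20],
  [-0.05, 0, 0, 0, 20],
  [-0.08, 0, 0, 0, 0],
  [-0.1, 0, 0, 0, 0],
  [-0.11, 0, 0, 0, 0],
  [-0.11, 0, 0, 0, 0],
  [-0.11, 0, 0, 0, 0],
])

```text
clock: 12.93
eef_pos: [0.5989, 0.2736, 0.1268]
ee_rot: [0.677, 0.237, 0.659, -0.226]
force: [-0.3, 0.8, -1.2]
finger_gap: 0.0855
```

```bash
python3 -c "
from h import *
jog(435,-63.5,110,-16.2)"
```

```text
jog [ 0.01  -0.366  0.08 ] twist -22.1 | jaw now -38.3 x axis [ 0.029  0.006 -1.   ] q6 [ 0.68  0.51 -0.07  0.02 -0.96  1.78] t 12.9333
```

>>> jog_arm([
  [0, -0.04, 0.009, -7, 0],
  [0, -0.081, 0.018, -14, 0],
  [0, -0.122, 0.027, -21, 0],
  [0, -0.163, 0.036, -22, 0],
  [0, -0.204, 0.045, -22, 0],
  [0, -0.244, 0.053, -22, 0],
  [0, -0.285, 0.062, -22, 0],
  [0, -0.326, 0.071, -22, 0],
])

```text
clock: 13.6
eef_pos: [0.4505, -0.0272, 0.1188]
ee_rot: [0.708, 0.103, 0.692, -0.097]
force: [0.9, -1.0, -1.1]
finger_gap: 0.0855
```

```bash
python3 -c "
from h import *
jog(435,-63.5,70,-16.2)"
```

```text
jog [ 0.048 -0.04  -0.006] twist -0.1 | jaw now -16.3 x axis [ 0.025  0.005 -1.   ] q6 [ 0.3   0.21 -0.58  0.   -0.76  2.55] t 13.6
```

>>> jog_arm([
  [0, -0.03, -0.004, 0, 0],
  [0.01, -0.04, -0.006, 0, 0],
  [0.03, -0.04, -0.006, 0, 0],
  [0.048, -0.04, -0.006, 0, 0],
  [0.048, -0.04, -0.006, 0, 0],
  [0.048, -0.04, -0.006, 0, 0],
])

```text
clock: 14.1
eef_pos: [0.4331, -0.0641, 0.0685]
ee_rot: [0.707, 0.102, 0.693, -0.098]
force: [0.3, -0.5, 0.3]
finger_gap: 0.0854
```

```bash
python3 -c "
from h import *
jog(435,-63.5,7,-16.2)"
```

```text
jog [0.062 0.001 0.001] twist -0.1 | jaw now -16.3 x axis [ 0.019  0.004 -1.   ] q6 [ 0.23  0.27 -0.66  0.   -0.62  2.63] t 14.1
```

>>> jog_arm([
  [0.025, 0.001, 0.001, 0, 0],
  [0.045, 0.001, 0.001, 0, 0],
  [0.058, 0.001, 0.001, 0, 0],
  [0.062, 0.001, 0.001, 0, 0],
  [0.062, 0.001, 0.001, 0, 0],
  [0.062, 0.001, 0.001, 0, 0],
])

```text
clock: 14.6
eef_pos: [0.4362, -0.0629, 0.0071]
ee_rot: [0.707, 0.102, 0.693, -0.097]
force: [0.7, -0.8, 0.8]
finger_gap: 0.0856
```

>>> jog_arm([
  [0, 0, 0, 0, 255],
  [0, 0, 0, 0, 255],
  [0, 0, 0, 0, 255],
  [0, 0, 0, 0, 255],
  [0, 0, 0, 0, 255],
  [0, 0, 0, 0, 255],
  [0, 0, 0, 0, 255],
  [0, 0, 0, 0, 255],
])

```text
clock: 15.27
eef_pos: [0.4368, -0.0628, 0.0083]
ee_rot: [0.707, 0.102, 0.693, -0.097]
force: [-1.4, -0.1, 6.8]
finger_gap: 0.0507
```

>>> jog_arm([
  [-0.01, 0, 0, 0, 255],
  [-0.03, 0, 0, 0, 255],
  [-0.05, 0, 0, 0, 255],
  [-0.07, 0, 0, 0, 255],
  [-0.08, 0, 0, 0, 255],
  [-0.08, 0, 0, 0, 255],
  [-0.08, 0, 0, 0, 255],
])

```text
clock: 15.85
eef_pos: [0.4349, -0.0631, 0.0886]
ee_rot: [0.708, 0.103, 0.692, -0.097]
force: [-0.2, -0.2, -2.7]
finger_gap: 0.051
```

```bash
python3 -c "
from h import *
jog(502,262.5,90,6.6)"
```

```text
jog [ 0.002  0.331 -0.027] twist -22.8 | jaw now -16.2 x axis [ 0.023  0.005 -1.   ] q6 [ 0.23  0.24 -0.64  0.   -0.67  2.63] t 15.85
```

>>> jog_arm([
  [0, 0.041, -0.003, -7, 255],
  [0, 0.082, -0.006, -14, 255],
  [0, 0.124, -0.01, -21, 255],
  [0, 0.165, -0.013, -22.8, 255],
  [0, 0.207, -0.017, -22.8, 255],
  [0, 0.248, -0.02, -22.8, 255],
  [0, 0.29, -0.024, -22.8, 255],
  [0, 0.315, -0.027, -22.8, 255],
])

```text
clock: 16.52
eef_pos: [0.4972, 0.2504, 0.09]
ee_rot: [0.714, -0.04, 0.698, 0.042]
force: [1.4, -0.7, -2.4]
finger_gap: 0.0514
```

```bash
python3 -c "
from h import *
jog(502,262.5,45,6.6)"
```

```text
jog [0.045 0.011 0.005] twist 0.1 | jaw now 6.7 x axis [ 0.023  0.004 -1.   ] q6 [ 0.76  0.4  -0.37  0.02 -0.78  2.48] t 16.5167
```

>>> jog_arm([
  [0.005, 0.011, 0.005, 0, 255],
  [0.02, 0.011, 0.005, 0, 255],
  [0.035, 0.011, 0.005, 0, 255],
  [0.045, 0.011, 0.005, 0, 255],
  [0.055, 0.011, 0.005, 0, 255],
  [0.063, 0.011, 0.005, 0, 255],
  [0.067, 0.011, 0.005, 0, 255],
  [0.067, 0.011, 0.005, 0, 255],
])

```text
clock: 17.18
eef_pos: [0.5021, 0.2614, 0.0221]
ee_rot: [0.713, -0.04, 0.698, 0.042]
force: [-0.4, -0.5, -1.9]
finger_gap: 0.0509
```

```bash
python3 -c "
from h import *
jog(502,262.5,12,6.6)
a=optics.get_image('top')[180:320,90:250];b=optics.get_image('side')[150:260,130:340]
a=cv2.resize(a,None,fx=2.5,fy=2.5);b=cv2.resize(b,(400,int(110*400/210)));
cv2.imwrite('pics/p3.png',np.vstack([a,b]))"
```

```text
jog [ 0.01   0.001 -0.   ] twist 0.1 | jaw now 6.7 x axis [ 0.021  0.003 -1.   ] q6 [ 0.77  0.51 -0.4   0.02 -0.64  2.47] t 17.1833
```

View pics/p3.png

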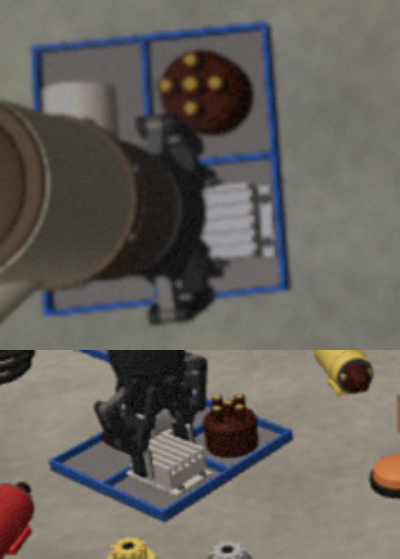

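The cap sits well inside its compartment. The module's edge at crop (272,220) is close to the wall at about 280, so I check that clearance numerically.

```bash
python3 -c "
from h import *
c=np.array([547.2,309.2]);a=np.radians(6.6)
T=np.array([[np.cos(a),np.sin(a)],[-np.sin(a),np.cos(a)]])
for p,z in [((272,220),.019),((262,186),.019),((272,248),.019),((283,220),.014)]:
  w=cast('top',[90+p[0]/2.5,180+p[1]/2.5],z)[0]*1000; print(p,w,T@(w-c))
"
```

```text
(272, 220) [506.49813341 219.70692679] [-50.7182046  -84.22182508]
(262, 186) [531.65959637 228.17833919] [-24.74981255 -78.69854156]
(272, 248) [485.87737553 218.82479239] [-71.3036939 -82.7280222]
(283, 220) [506.89839156 212.94053822] [-51.09830847 -90.98937573]
```

>>> jog_arm([
  [0, 0.004, 0, 0, 255],
  [0, 0.004, 0, 0, 255],
  [0.004, 0.004, 0, 0, 255],
  [0.007, 0.004, 0, 0, 255],
  [0.009, 0.004, 0, 0, 255],
  [0.01, 0.004, 0, 0, 255],
  [0.0105, 0.004, 0, 0, 255],
  [0.0105, 0.004, 0, 0, 255],
])

```text
clock: 17.95
eef_pos: [0.5025, 0.2661, 0.0129]
ee_rot: [0.714, -0.04, 0.698, 0.042]
force: [-0.2, 0.6, -2.4]
finger_gap: 0.0508
```

>>> jog_arm([
  [0.001, 0, 0, 0, 255],
  [0.0015, 0, 0, 0, 255],
  [0.0015, 0, 0, 0, 255],
])

```text
clock: 18.2
eef_pos: [0.5027, 0.2662, 0.0125]
ee_rot: [0.714, -0.04, 0.697, 0.043]
force: [-1.5, -1.3, 5.6]
finger_gap: 0.0511
```

>>> jog_arm([
  [0.0, 0, 0, 0, 150],
  [0.0, 0, 0, 0, 80],
  [0.0, 0, 0, 0, 80],
  [0, 0, 0, 0, 80],
  [0, 0, 0, 0, 80],
])

```text
clock: 18.62
eef_pos: [0.5029, 0.2663, 0.0125]
ee_rot: [0.714, -0.04, 0.697, 0.043]
force: [0.5, 0.7, 0.3]
finger_gap: 0.0587
```

>>> jog_arm([
  [-0.01, 0, 0, 0, 80],
  [-0.03, 0, 0, 0, 80],
  [-0.06, 0, 0, 0, 80],
  [-0.09, 0, 0, 0, 0],
  [-0.11, 0, 0, 0, 0],
  [-0.11, 0, 0, 0, 0],
  [-0.11, 0, 0, 0, 0],
])

```text
clock: 19.2
eef_pos: [0.5008, 0.2664, 0.1246]
ee_rot: [0.715, -0.039, 0.696, 0.044]
force: [-0.9, -0.1, -0.4]
finger_gap: 0.0851
```

```bash
python3 -c "
from h import *
jog(552,-78,110,-17)"
```

```text
jog [ 0.013 -0.348  0.01 ] twist 23.7 | jaw now 6.7 x axis [ 0.027  0.008 -1.   ] q6 [ 0.78  0.37 -0.31  0.02 -0.86  2.47] t 19.2
```

>>> jog_arm([
  [0, -0.041, 0.002, 7, 0],
  [0, -0.082, 0.003, 14, 0],
  [0, -0.124, 0.004, 21, 0],
  [0, -0.165, 0.005, 23.7, 0],
  [0, -0.207, 0.006, 23.7, 0],
  [0, -0.248, 0.007, 23.7, 0],
  [0, -0.29, 0.009, 23.7, 0],
  [0, -0.33, 0.01, 23.7, 0],
])

```text
clock: 19.87
eef_pos: [0.5485, -0.0623, 0.1223]
ee_rot: [0.707, 0.108, 0.691, -0.1]
force: [0.3, 0.2, 0.4]
finger_gap: 0.0853
```

```bash
python3 -c "
from h import *
jog(552,-78,60,-17)"
```

```text
jog [ 0.062 -0.015  0.007] twist 0.0 | jaw now -17.0 x axis [ 0.024  0.008 -1.   ] q6 [ 0.18  0.36 -0.34 -0.   -0.85  2.67] t 19.8667
```

>>> jog_arm([
  [0.005, -0.015, 0.007, 0, 0],
  [0.025, -0.015, 0.007, 0, 0],
  [0.045, -0.015, 0.007, 0, 0],
  [0.062, -0.015, 0.007, 0, 0],
  [0.062, -0.015, 0.007, 0, 0],
  [0.062, -0.015, 0.007, 0, 0],
])

```text
clock: 20.37
eef_pos: [0.5512, -0.0785, 0.0588]
ee_rot: [0.706, 0.108, 0.693, -0.101]
force: [0.8, 0.3, 0.6]
finger_gap: 0.0856
```

```bash
python3 -c "
from h import *
jog(552,-78,9,-17)"
```

```text
jog [ 0.05  0.   -0.  ] twist 0.0 | jaw now -17.0 x axis [ 0.02   0.007 -1.   ] q6 [ 0.15  0.45 -0.39 -0.01 -0.72  2.7 ] t 20.3667
```

>>> jog_arm([
  [0.02, 0, 0, 0, 0],
  [0.038, 0, 0, 0, 0],
  [0.05, 0, 0, 0, 0],
  [0.05, 0, 0, 0, 0],
  [0.05, 0, 0, 0, 0],
])

```text
clock: 20.78
eef_pos: [0.5526, -0.078, 0.0094]
ee_rot: [0.706, 0.108, 0.693, -0.101]
force: [0.3, 0.6, 0.3]
finger_gap: 0.0853
```

>>> jog_arm([
  [0, 0, 0, 0, 255],
  [0, 0, 0, 0, 255],
  [0, 0, 0, 0, 255],
  [0, 0, 0, 0, 255],
  [0, 0, 0, 0, 255],
  [0, 0, 0, 0, 255],
  [0, 0, 0, 0, 255],
  [0, 0, 0, 0, 255],
])

```text
clock: 21.45
eef_pos: [0.5531, -0.078, 0.0105]
ee_rot: [0.707, 0.107, 0.692, -0.101]
force: [-0.9, 0.9, 5.4]
finger_gap: 0.0343
```

>>> jog_arm([
  [-0.01, 0, 0, 0, 255],
  [-0.03, 0, 0, 0, 255],
  [-0.05, 0, 0, 0, 255],
  [-0.07, 0, 0, 0, 255],
  [-0.08, 0, 0, 0, 255],
  [-0.08, 0, 0, 0, 255],
  [-0.08, 0, 0, 0, 255],
])

```text
clock: 22.03
eef_pos: [0.5511, -0.0784, 0.0905]
ee_rot: [0.707, 0.108, 0.692, -0.101]
force: [0.4, -0.4, -1.7]
finger_gap: 0.0339
```

```bash
python3 -c "
from h import *
jog(489,-291.7,90,-91.7)"
```

```text
jog [-0.002 -0.222  0.003] twist 74.8 | jaw now -16.9 x axis [ 0.022  0.007 -1.   ] q6 [ 0.15  0.4  -0.36 -0.01 -0.79  2.7 ] t 22.0333
```

>>> jog_arm([
  [0, -0.03, 0, 7, 255],
  [0, -0.06, 0, 14, 255],
  [0, -0.09, 0.001, 21, 255],
  [0, -0.12, 0.001, 28, 255],
  [0, -0.15, 0.001, 35, 255],
  [0, -0.18, 0.002, 42, 255],
  [0, -0.2, 0.002, 49, 255],
  [0, -0.21, 0.003, 56, 255],
])

```text
clock: 22.7
eef_pos: [0.4904, -0.2819, 0.0856]
ee_rot: [0.57, 0.429, 0.563, -0.417]
force: [-0.5, 0.6, -2.5]
finger_gap: 0.0337
```

```bash
python3 -c "
from h import *
jog(489,-291.7,60,-91.7)"
```

```text
jog [ 0.025 -0.005  0.009] twist 18.2 | jaw now -73.5 x axis [ 0.018  0.008 -1.   ] q6 [-0.24  0.43 -0.33 -0.02 -0.8   2.11] t 22.7
```

>>> jog_arm([
  [0.005, -0.005, 0.009, 7, 255],
  [0.01, -0.005, 0.009, 14, 255],
  [0.02, -0.005, 0.009, 18.2, 255],
  [0.035, -0.005, 0.009, 18.2, 255],
  [0.05, -0.005, 0.009, 18.2, 255],
  [0.06, -0.005, 0.009, 18.2, 255],
  [0.064, -0.005, 0.009, 18.2, 255],
  [0.064, -0.005, 0.009, 18.2, 255],
])

```text
clock: 23.37
eef_pos: [0.4881, -0.291, 0.0195]
ee_rot: [0.494, 0.513, 0.492, -0.501]
force: [0.6, -0.6, -1.8]
finger_gap: 0.0341
```

```bash
python3 -c "
from h import *
jog(489,-291.7,14.5,-91.7)
a=optics.get_image('top')[190:320,410:520];b=optics.get_image('side')[280:400,370:540]
a=cv2.resize(a,(330,390));b=cv2.resize(b,(467,330));
cv2.imwrite('pics/p4.png',np.hstack([cv2.copyMakeBorder(b,0,60,0,0,0),a]))"
```

```text
jog [0.005 0.001 0.001] twist 0.0 | jaw now -91.7 x axis [ 0.014  0.01  -1.   ] q6 [-0.26  0.53 -0.37 -0.02 -0.66  1.82] t 23.3667
```

View pics/p4.png

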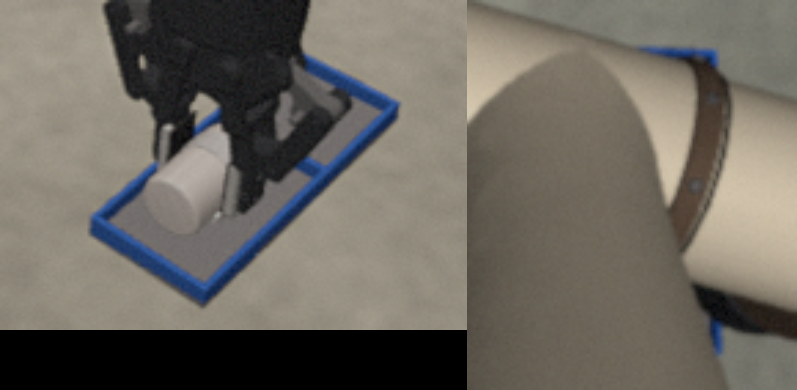

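The can lies along the longer compartment, inside the walls. Lowering.

>>> jog_arm([
  [0.002, 0, 0, 0, 255],
  [0.004, 0, 0, 0, 255],
  [0.0045, 0, 0, 0, 255],
  [0.0045, 0, 0, 0, 255],
])

```text
clock: 23.8
eef_pos: [0.4896, -0.2914, 0.0172]
ee_rot: [0.495, 0.514, 0.49, -0.501]
force: [0.8, -1.1, -2.1]
finger_gap: 0.0342
```

>>> jog_arm([
  [0.001, 0, 0, 0, 255],
  [0.002, 0, 0, 0, 255],
  [0.002, 0, 0, 0, 255],
  [0.002, 0, 0, 0, 255],
])

```text
clock: 24.13
eef_pos: [0.4896, -0.2914, 0.0151]
ee_rot: [0.495, 0.514, 0.49, -0.501]
force: [0.2, 0.4, -0.9]
finger_gap: 0.0341
```

>>> jog_arm([
  [0.001, 0, 0, 0, 255],
  [0.001, 0, 0, 0, 255],
  [0.001, 0, 0, 0, 255],
])

```text
clock: 24.38
eef_pos: [0.4898, -0.2915, 0.0148]
ee_rot: [0.495, 0.514, 0.49, -0.5]
force: [-1.3, 1.9, 4.9]
finger_gap: 0.0338
```

>>> jog_arm([
  [0.0, 0, 0, 0, 180],
  [0.0, 0, 0, 0, 100],
  [0.0, 0, 0, 0, 80],
  [0, 0, 0, 0, 60],
  [0, 0, 0, 0, 60],
])

```text
clock: 24.8
eef_pos: [0.4899, -0.2915, 0.0147]
ee_rot: [0.495, 0.514, 0.49, -0.5]
force: [0.2, 0.1, -0.4]
finger_gap: 0.0651
```

>>> jog_arm([
  [-0.01, 0, 0, 0, 60],
  [-0.03, 0, 0, 0, 60],
  [-0.06, 0, 0, 0, 0],
  [-0.09, 0, 0, 0, 0],
  [-0.11, 0, 0, 0, 0],
  [-0.11, 0, 0, 0, 0],
  [-0.11, 0, 0, 0, 0],
])

```text
clock: 25.38
eef_pos: [0.4886, -0.2926, 0.1268]
ee_rot: [0.497, 0.514, 0.489, -0.5]
force: [0.3, 0.1, 0.7]
finger_gap: 0.0852
```

```bash
python3 -c "
from h import *
jog(434,78,100,-50)
jog(434,78,100,0)"
```

```text
jog [ 0.028 -0.066 -0.369] twist -41.6 | jaw now -91.6 x axis [ 0.023  0.007 -1.   ] q6 [-0.26  0.38 -0.28 -0.02 -0.89  1.81] t 25.3833
jog [ 0.028 -0.066 -0.369] twist 88.4 | jaw now -91.6 x axis [ 0.023  0.007 -1.   ] q6 [-0.26  0.38 -0.28 -0.02 -0.89  1.81] t 25.3833
```

>>> jog_arm([
  [0, -0.007, -0.041, 0, 0],
  [0, -0.014, -0.082, 0, 0],
  [0, -0.021, -0.123, 0, 0],
  [0, -0.028, -0.164, 0, 0],
  [0, -0.036, -0.205, 0, 0],
  [0, -0.044, -0.246, 0, 0],
  [0, -0.051, -0.287, 0, 0],
  [0, -0.058, -0.328, 0, 0],
])

```text
clock: 26.05
eef_pos: [0.4385, 0.0383, 0.1273]
ee_rot: [0.496, 0.514, 0.489, -0.5]
force: [0.7, 0.1, 0.4]
finger_gap: 0.0855
```

```bash
python3 -c "
from h import *
jog(434,78,70,-91.7)"
```

```text
jog [ 0.057 -0.007 -0.039] twist 0.1 | jaw now -91.6 x axis [ 0.021  0.006 -1.   ] q6 [ 0.46  0.18 -0.59  0.01 -0.78  1.08] t 26.05
```

>>> jog_arm([
  [0.0, -0.005, -0.03, 0, 0],
  [0.02, -0.007, -0.039, 0, 0],
  [0.04, -0.007, -0.039, 0, 0],
  [0.057, -0.007, -0.039, 0, 0],
  [0.057, -0.007, -0.039, 0, 0],
  [0.057, -0.007, -0.039, 0, 0],
])

```text
clock: 26.55
eef_pos: [0.4328, 0.0773, 0.0694]
ee_rot: [0.496, 0.512, 0.49, -0.502]
force: [1.2, -0.3, 0.1]
finger_gap: 0.0853
```

```bash
python3 -c "
from h import *
jog(434,78,8,-91.7)"
```

```text
jog [ 0.061  0.    -0.   ] twist 0.1 | jaw now -91.6 x axis [ 0.017  0.004 -1.   ] q6 [ 0.55  0.27 -0.66  0.01 -0.62  0.98] t 26.55
```

>>> jog_arm([
  [0.025, 0, 0, 0, 0],
  [0.045, 0, 0, 0, 0],
  [0.061, 0, 0, 0, 0],
  [0.061, 0, 0, 0, 0],
  [0.061, 0, 0, 0, 0],
])

```text
clock: 26.97
eef_pos: [0.4342, 0.0773, 0.0088]
ee_rot: [0.496, 0.512, 0.489, -0.502]
force: [0.2, 0.3, -0.2]
finger_gap: 0.0855
```

>>> jog_arm([
  [0, 0, 0, 0, 255],
  [0, 0, 0, 0, 255],
  [0, 0, 0, 0, 255],
  [0, 0, 0, 0, 255],
  [0, 0, 0, 0, 255],
  [0, 0, 0, 0, 255],
  [0, 0, 0, 0, 255],
  [0, 0, 0, 0, 255],
])

```text
clock: 27.63
eef_pos: [0.4349, 0.0777, 0.0104]
ee_rot: [0.496, 0.513, 0.489, -0.501]
force: [-1.7, 0.2, 9.7]
finger_gap: 0.0437
```

>>> jog_arm([
  [-0.01, 0, 0, 0, 255],
  [-0.03, 0, 0, 0, 255],
  [-0.05, 0, 0, 0, 255],
  [-0.07, 0, 0, 0, 255],
  [-0.09, 0, 0, 0, 255],
  [-0.09, 0, 0, 0, 255],
  [-0.09, 0, 0, 0, 255],
])

```text
clock: 28.22
eef_pos: [0.4333, 0.0775, 0.1012]
ee_rot: [0.496, 0.514, 0.489, -0.5]
force: [-0.3, 0.3, -2.7]
finger_gap: 0.0434
```

```bash
python3 -c "
from h import *
jog(591,-294.7,100,-91.7)"
```

```text
jog [0.002 0.168 0.368] twist 0.1 | jaw now -91.6 x axis [ 0.021  0.006 -1.   ] q6 [ 0.55  0.22 -0.63  0.01 -0.71  0.98] t 28.2167
```

>>> jog_arm([
  [0, 0.017, 0.037, 0, 255],
  [0, 0.034, 0.074, 0, 255],
  [0, 0.051, 0.112, 0, 255],
  [0, 0.068, 0.149, 0, 255],
  [0, 0.085, 0.186, 0, 255],
  [0, 0.102, 0.224, 0, 255],
  [0, 0.119, 0.262, 0, 255],
  [0, 0.136, 0.299, 0, 255],
])

```text
clock: 28.88
eef_pos: [0.5597, -0.2271, 0.0996]
ee_rot: [0.495, 0.514, 0.49, -0.501]
force: [0.4, 0.1, -2.2]
finger_gap: 0.0434
```

```bash
python3 -c "
from h import *
jog(591,-294.7,60,-91.7)"
```

```text
jog [0.04  0.033 0.067] twist 0.0 | jaw now -91.7 x axis [ 0.017  0.008 -1.   ] q6 [-0.12  0.46 -0.22 -0.01 -0.87  1.67] t 28.8833
```

>>> jog_arm([
  [0.0, 0.017, 0.035, 0, 255],
  [0.0, 0.033, 0.067, 0, 255],
  [0.015, 0.033, 0.067, 0, 255],
  [0.035, 0.033, 0.067, 0, 255],
  [0.055, 0.033, 0.067, 0, 255],
  [0.07, 0.033, 0.067, 0, 255],
  [0.079, 0.033, 0.067, 0, 255],
  [0.079, 0.033, 0.067, 0, 255],
])

```text
clock: 29.55
eef_pos: [0.5896, -0.2938, 0.0164]
ee_rot: [0.492, 0.513, 0.492, -0.503]
force: [-0.3, -0.8, -2.2]
finger_gap: 0.0434
```

```bash
python3 -c "
from h import *
jog(591,-294.7,14.4,-91.7)
a=optics.get_image('top')[190:320,410:520];b=optics.get_image('side')[280:400,370:540]
a=cv2.resize(a,(330,390));b=cv2.resize(b,(467,330));
cv2.imwrite('pics/p5.png',np.hstack([cv2.copyMakeBorder(b,0,60,0,0,0),a]))"
```

```text
jog [0.002 0.001 0.001] twist -0.0 | jaw now -91.7 x axis [ 0.01  0.01 -1.  ] q6 [-0.22  0.64 -0.13 -0.02 -0.78  1.77] t 29.55
```

View pics/p5.png

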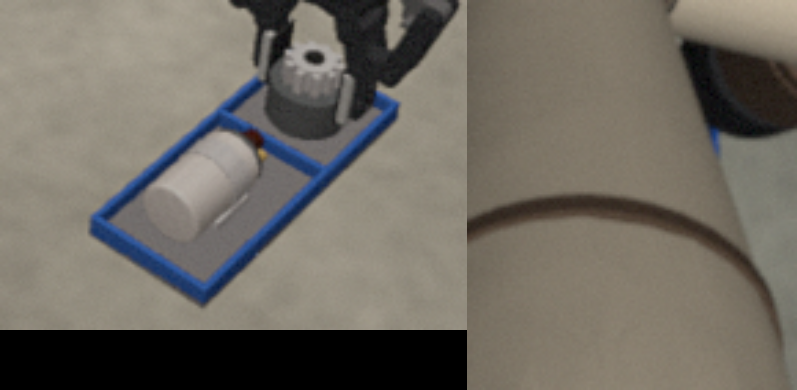

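The pinion is over the shorter compartment. The small coil's tower end appears close to the divider, which I will check from the top once the arm is clear. Lowering the pinion.

>>> jog_arm([
  [0.001, 0, 0.001, 0, 255],
  [0.002, 0, 0.001, 0, 255],
  [0.003, 0, 0.001, 0, 255],
  [0.003, 0, 0.001, 0, 255],
])

```text
clock: 29.98
eef_pos: [0.5919, -0.2953, 0.0173]
ee_rot: [0.495, 0.513, 0.49, -0.501]
force: [0.7, 1.0, -2.3]
finger_gap: 0.0433
```

>>> jog_arm([
  [0.001, 0, 0, 0, 255],
  [0.002, 0, 0, 0, 255],
  [0.003, 0, 0, 0, 255],
  [0.003, 0, 0, 0, 255],
])

```text
clock: 30.32
eef_pos: [0.5921, -0.2953, 0.0146]
ee_rot: [0.495, 0.513, 0.49, -0.501]
force: [-0.2, 0.1, -0.3]
finger_gap: 0.0435
```

>>> jog_arm([
  [0.001, 0, 0, 0, 255],
  [0.001, 0, 0, 0, 255],
  [0.001, 0, 0, 0, 255],
])

```text
clock: 30.57
eef_pos: [0.5921, -0.2953, 0.0145]
ee_rot: [0.495, 0.513, 0.49, -0.501]
force: [-2.8, 1.6, 6.2]
finger_gap: 0.0436
```

>>> jog_arm([
  [0.0, 0, 0, 0, 150],
  [0.0, 0, 0, 0, 80],
  [0.0, 0, 0, 0, 60],
  [0, 0, 0, 0, 40],
  [0, 0, 0, 0, 40],
])

```text
clock: 30.98
eef_pos: [0.5923, -0.2954, 0.0144]
ee_rot: [0.495, 0.513, 0.49, -0.501]
force: [0.1, -0.6, -0.0]
finger_gap: 0.0722
```

>>> jog_arm([
  [-0.01, 0, 0, 0, 40],
  [-0.03, 0, 0, 0, 20],
  [-0.06, 0, 0, 0, 0],
  [-0.09, 0, 0, 0, 0],
  [-0.12, 0, 0, 0, 0],
  [-0.12, 0, 0, 0, 0],
  [-0.12, 0, 0, 0, 0],
])

```text
clock: 31.57
eef_pos: [0.5917, -0.2967, 0.138]
ee_rot: [0.497, 0.514, 0.488, -0.5]
force: [0.1, -0.2, -0.6]
finger_gap: 0.0852
```

>>> jog_arm([
  [0, 0, -0.04, 0, 0],
  [0, 0, -0.08, 0, 0],
  [0, 0, -0.12, 0, 0],
  [0, 0, -0.16, 0, 0],
  [0, 0, -0.2, 0, 0],
  [0, 0, -0.24, 0, 0],
  [0, 0, -0.28, 0, 0],
  [0, 0, -0.3, 0, 0],
])

```text
clock: 32.23
eef_pos: [0.5997, 0.0069, 0.1392]
ee_rot: [0.498, 0.513, 0.489, -0.499]
force: [0.1, -0.3, -0.2]
finger_gap: 0.0855
```

```bash
python3 -c "
from h import *
jog(440,0,130)
t=optics.get_image('top');b=optics.get_image('side')
cv2.imwrite('pics/top9.png',t);cv2.imwrite('pics/side9.png',b)
a=cv2.resize(t[180:320,90:220],(390,420));b=cv2.resize(t[190:320,420:530],(355,420))
cv2.imwrite('pics/p6.png',np.hstack([a,b]))"
```

```text
jog [ 0.006 -0.16   0.011] twist 0 | jaw now -91.5 x axis [ 0.022  0.006 -1.   ] q6 [ 0.28  0.41 -0.2   0.   -0.94  1.26] t 32.2333
```

View pics/p6.png

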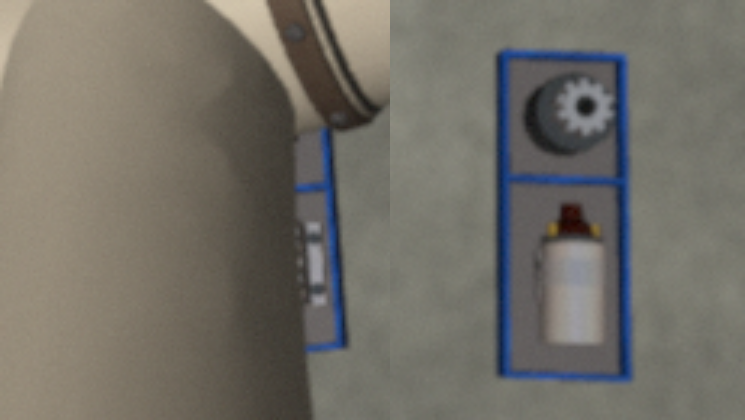

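View pics/side9.png

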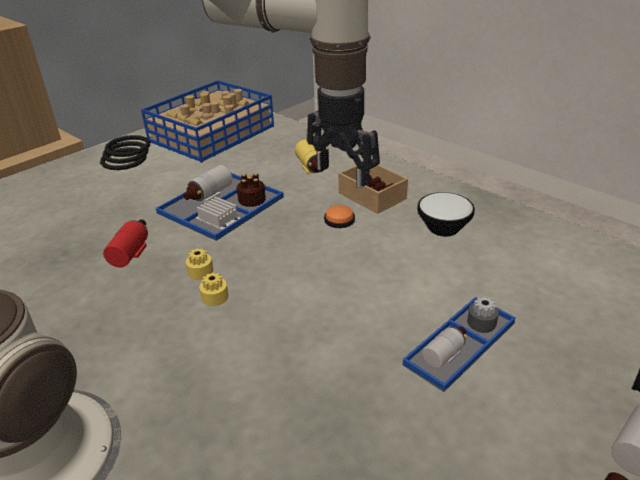

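Tray2 is good: the pinion and the small coil are inside their compartments, with the tower at (570,220) clear of the divider at row 180. The bystanders look unmoved. The arm hides tray3 from the top, so I move aside for a final check.

>>> jog_arm([
  [-0.01, 0.02, 0.035, 0, 0],
  [-0.02, 0.02, 0.07, 0, 0],
  [-0.03, -0.0, 0.1, 0, 0],
  [-0.03, -0.04, 0.12, 0, 0],
  [-0.03, -0.08, 0.13, 0, 0],
  [-0.03, -0.1, 0.14, 0, 0],
  [-0.03, -0.1, 0.14, 0, 0],
  [-0.03, -0.1, 0.14, 0, 0],
])

```text
clock: 33.0
eef_pos: [0.4946, -0.1326, 0.1661]
ee_rot: [0.497, 0.513, 0.489, -0.5]
force: [0.9, 0.6, 0.6]
finger_gap: 0.0854
```

```bash
python3 -c "
from h import *
t=optics.get_image('top'); o=cv2.imread('pics/top0.png')
for n,box,lo,hi in [('lamp',(250,160,300,205),(5,150,100),(20,255,255)),('carton',(225,85,310,155),(8,60,60),(25,200,255)),('headl',(335,85,405,155),(0,0,160),(179,50,255))]:
  print(n,[big(mask(i,box,lo,hi)).mean(0).round(1) for i in (o,t)])
cv2.imwrite('pics/p7.png',cv2.resize(t[170:320,80:230],(600,600)))"
```

```text
lamp [array([275.8, 182.3]), array([275.8, 182.3])]
carton [array([270.4, 119.2]), array([270.5, 119.3])]
headl [array([370. , 118.9]), array([369.8, 118.8])]
```

View pics/p7.png

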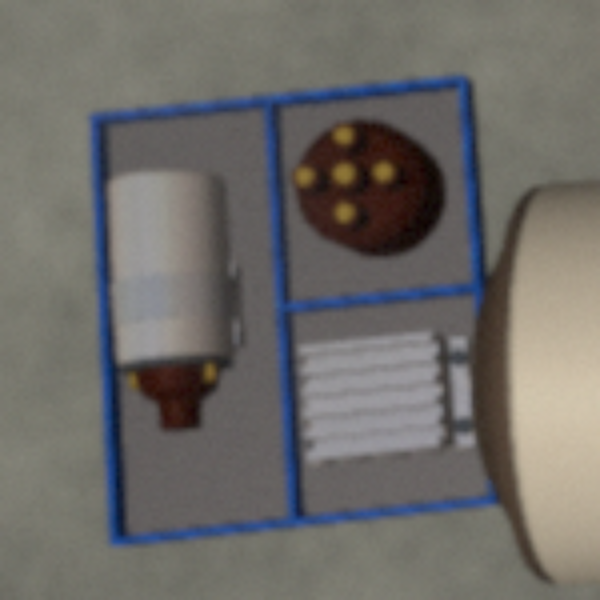

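```bash
python3 -c "
from h import *
print(order.finish_job(), ctrl.read_state()['clock'])"
```

```text
the job is handed in; nothing more can be done
the job is handed in; nothing more can be done
```

Both kits are made up and handed in at about 33 s of the 115 s allowed. I placed the parts in the order asked: large coil, cap and module into the three-compartment tray, then small coil and pinion into the two-compartment tray. Each was lowered until the wrist force changed on contact, then released. All readings I took stayed under 10 N.

- **Placement:** The last pictures show all five parts right way up inside their compartments, with the gripper open and clear. The module has about 6 mm to the wall on the side I could measure.
- **Bystanders:** The lamp, carton and headlamp are within 0.2 px of where they started.
- **Module hidden in part:** In the final top view the arm covered a corner of the module's compartment. I checked that edge from the previous top view instead.
- **Slight tool tilt:** The tool leaned by 1 to 1.7 degrees during the moves, so a part may have settled by up to about a millimetre on release. Nothing looked tilted afterwards.

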